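Sort a ferrite ring into the matching stall of a turntable

ROBOT

A 6-joint arm with a two-finger parallel gripper is mounted at the origin on the work surface. World frame = base frame: x ahead of the robot, y to its left, z up, the work surface at z = 0. Lengths are in m, angles in degrees, forces in N, time in s.
With the tool pointing down it reaches from about 0.375 to 0.825 m from the base axis. Payload 5.5 kg.
Tool frame: the origin (TCP) lies midway between the tips of the shut fingers; the grasp point (between the pads) lies 19 mm behind it; z points along the fingers, y is the line along which they close (so a half turn about z gives the same grasp; the last joint's range is limited). The gripper opens to 85 mm and grips with 20 to 120 N. Pads are 22 mm wide; open, the fingers measure 114 mm over their backs; the gripper's body (76 mm by 85 mm) begins 54 mm behind the grasp point. The pads swing forward as they close: fully open they stand 13 mm farther back than shut.
Start: joints at [-69.099, 17.962, -2.699, 69.339, 0, 90], TCP at [0.214, -0.561, 0.231] pointing down, gripper open.
Joint ranges: [-152.73, 152.73], [-39.44, 99.34], [-58.76, 71.6], [-118.89, 123.64], [-81.53, 83.1], [-180, 180]. Speed limits (degrees/s): [136.94, 136.94, 172.46, 180, 180, 180].

INTERFACE

Orientations are given as [roll, pitch, yaw] about the fixed x, y, z axes, in that order (R = Rz(yaw) Ry(pitch) Rx(roll)).
In Python, from plant import bot gives the robot as it stands.
- The arm moves only by the shell command python3 nudge.py FILE [OPENING] [FORCE], which reads ROWS from the file FILE. ROWS is a JSON list of rows, 1 to 20 of them, each of 6 numbers: dx, dy, dz in units of 100 mm, then a rotation vector rx, ry, rz in degrees; each row shifts and turns the commanded pose from where the row before left it, along the tool's axes as they then stand; what a row does not reach is not made up. A row lasts 1/12 s, in which the tool goes at most 0.0417 m and 7.16 degrees, less where a joint would pass 70% of its speed; a pose out of reach is approached as far as the arm can. OPENING is the finger opening in m, set as the command begins (- or left out keeps the last). The fingers move at their own pace and stop on an object; FORCE is the grip in N (left out, the last holds). Time passes only in rows, so rows that do not move let the fingers close. It prints the time, the measured TCP pose, the force, the opening and the grip force at its end. Input that does not fit is refused with a message, and nothing moves.
- bot.observe(): the state, without advancing time (a new reading comes with each control period).
- bot.grab_frame(name): name is "scene" or "side" or "wrist"; returns the picture (384x512x3 uint8, red, green, blue); there is no depth.
- bot.camera_model(name): a dict with "fx", "fy", "cx", "cy" (pixels), "world_to_cam" (4x4, takes a point from world to camera coordinates). Camera axes: x right, y up, looking along -z (the intrinsics and any distortion apply to the point x, -y, -z); pixel columns grow to the right and rows downward; lengths in m; the calibration is good to about 2 mm. A picture is of the moment at which its call begins: read the wrist's pose just before it. camera_model takes no time and is no camera call; for the wrist camera it gives the pose at the moment of the call.
- bot.hand_in(): hands the job in; it is judged then, once.
The state is a dict: "time": time; "joint_pos": joint angles; "qd": joint speeds; "joint_efforts": joint torques, N m; "eef_pos": TCP position; "orientation": TCP orientation; "ft_force": force on the tool from outside, world axes, zero at the start; "torque": the same for the moment, N m; "grip_width": finger opening in m; "gripper_force": force on a finger pad.
Only numpy, scipy, OpenCV 4.12 (cv2) and the standard library are available. Lean on these libraries where they do the work, as an engineer would, in place of code of your own. Each camera call takes 0.05 s, during which the arm holds its last target. There are 200 camera calls.

TASK

One of the turntable's four stalls already holds a ferrite ring like the bigger loose one lying on the wooden loading ledge. Push the turntable round until that stall squarely faces the ledge while the loose ring still waits there, then slide the loose ring along the ledge into that stall until all of it is on the turntable, lying flat. Ferrite chips: never lift the ring or ram it against the other one; leave the parts in the other stalls lying where they are in their stalls and the rest of the counter undisturbed.

Things in the scene. Friction and masses are not known exactly. Their poses are not given: they have to be found in the camera images.
- turntable: Round wooden turntable, radius 150 mm, top surface at z = 45 mm. It spins either way about its upright axis, with no end stop within a full turn, and stays where it is left (takes 1 to 2 N at the rim). Origin: on its axis at counter level; its x and y axes turn with it. Its four equal 90-degree stalls are centred on its +x, +y, -x and -y directions.
- hub (a point): Centre of the turntable's top surface. Hub: radius 20 mm, 28 high. Radial fences between the stalls, along the turntable's +-45 and +-135 degree directions: 10 mm thick, 25 high, from the hub to the pegs.
- peg0 (a point): Tip (z = 105 mm) of an upright round wooden peg, 18 mm across, 60 high above the turntable's top, at the outer end of the fence in its +45 degree direction, 138 mm from the axis; push it sideways to turn the turntable
- peg1 (a point): Tip (z = 105 mm) of an upright round wooden peg, 18 mm across, 60 high above the turntable's top, at the outer end of the fence in its +135 degree direction, 138 mm from the axis; push it sideways to turn the turntable
- peg2 (a point): Tip (z = 105 mm) of an upright round wooden peg, 18 mm across, 60 high above the turntable's top, at the outer end of the fence in its -135 degree direction, 138 mm from the axis; push it sideways to turn the turntable
- peg3 (a point): Tip (z = 105 mm) of an upright round wooden peg, 18 mm across, 60 high above the turntable's top, at the outer end of the fence in its -45 degree direction, 138 mm from the axis; push it sideways to turn the turntable
- mouth0 (a point): Middle of the mouth of the stall on the turntable's +x side: point on the top surface (z = 45 mm), 140 mm from the axis
- mouth1 (a point): Middle of the mouth of the stall on the turntable's +y side: point on the top surface (z = 45 mm), 140 mm from the axis
- mouth2 (a point): Middle of the mouth of the stall on the turntable's -x side: point on the top surface (z = 45 mm), 140 mm from the axis
- mouth3 (a point): Middle of the mouth of the stall on the turntable's -y side: point on the top surface (z = 45 mm), 140 mm from the axis
- ledge: Fixed wooden loading ledge beside the turntable: block 100 (x) by 150 (y) mm, flat top at z = 47 mm, 2 mm above the turntable's top. Rails 8 thick and 14 high on both long sides leave a channel 84 wide along its y axis, open at both ends. Origin: under its centre at counter level. Its -y end faces the turntable (gap 6 mm), whose axis lies 231 mm from the origin.
- ledge_end (a point): Middle of the ledge's top surface, 4 mm short of its turntable end; 160 mm from the turntable's axis. A stall faces the ledge squarely when its mouth point lies nearest to this one, 20 mm away
- toroid: The loose squat dark-brown ferrite ring on the ledge, lying flat: 56 across, hole 30, 20 high, about 170 g. Origin: centre of its underside.
- small_ring: Smaller ferrite ring of the same kind lying flat in one of the stalls, nearer the hub (centre about 60 from the axis): 44 across, hole 24, 16 high, 75 g. Origin: centre of its underside.
- charger: Phone charger body in another stall: block 44 x 32 x 24 high with two prongs. Origin: centre of its underside.
- board_scrap: Scrap of circuit board in another stall: 46 x 34 x 4, components up to 15 high. Origin: centre of its underside.
- heat_sink: Finned aluminium heat sink in another stall: 42 x 36 x 25 high. Origin: centre of its underside.
- dvd_drive: DVD drive on the counter to the robot's right, 170 x 146 x 42 high. Leave alone.
- tin_cup: Tin cup of keycaps on the counter to the left, 80 across, 85 high. Leave alone.
- screwdriver: Screwdriver lying on the counter to the right. Leave alone.
- hard_disk: Hard disk on the counter to the left, 147 x 102 x 25 high. Leave alone.
- speaker_magnet: Round speaker magnet on the counter to the left, 84 across, 26 high. Leave alone.

How it is judged:
By the outcome, as a careful person would: the job done as asked, in the order asked, and still so for the second after the job is handed in, with the robot touching nothing.
It also fails if it takes over 56 s, if anything falls off the work surface, if the arm or the gripper's body presses on something with over 40 N, if the wrist force passes 120 N, or if a joint passes its speed limit or range.

## Working session

There is one attempt and no reset: what is moved stays moved. The work goes in short steps, Python scripts to look and compute and a shell command to move; the robot and the scene stay as the last step left them, time stands still between calls to the robot, and variables do not carry over. Pictures are saved under pics/ and viewed, at most 10 in all, crops included, and the job is handed in when it is done.

```bash
ls; mkdir -p pics
python3 - <<'E'
from plant import bot
import cv2
for n in("scene","side"):
    cv2.imwrite(f"pics/{n}0.png",bot.grab_frame(n)[...,::-1])
    m=bot.camera_model(n);print({k:(v.round(4).tolist() if hasattr(v,'round') and hasattr(v,'tolist') else v) for k,v in m.items()})
s=bot.observe();print(s)
E
```

```text
nudge.py
pics
plant.py
{'fx': 430.8811663331249, 'fy': 430.8811663331249, 'cx': 251.2769069677208, 'cy': 192.60333565145478, 'world_to_cam': [[0.4348, 0.9004, -0.0168, -0.2252], [-0.6303, 0.3177, 0.7084, 0.275], [0.6431, -0.2974, 0.7056, -1.6643], [0.0, 0.0, 0.0, 1.0]]}
{'fx': 448.57932145805466, 'fy': 448.57932145805466, 'cx': 256.2822953976092, 'cy': 193.55804029048477, 'world_to_cam': [[-0.8237, -0.5671, -0.0008, 0.4559], [0.3937, -0.5728, 0.719, -0.3041], [-0.4082, 0.5919, 0.695, -1.1585], [0.0, 0.0, 0.0, 1.0]]}
{'time': 0.1, 'joint_pos': array([-6.90974741e+01,  1.80014861e+01, -2.74855976e+00,  6.93405648e+01,
        2.76378679e-04,  8.99997563e+01]), 'qd': array([ 0.0638209 , -0.14533304,  0.0873012 , -0.01405011, -0.01920461,
        0.13149951]), 'joint_efforts': array([-5.37759606e-04, -5.40765166e+01,  3.40542483e+01,  1.11473558e-02,
        3.37643496e-05, -2.83795532e-05]), 'eef_pos': array([ 0.21388058, -0.56001932,  0.23050624]), 'orientation': array([-1.79909389e+02, -2.76763726e-04,  2.09027691e+01]), 'ft_force': array([-0.09310851,  0.38674325, -0.60092305]), 'torque': array([-0.02295667,  0.06232057, -0.03114231]), 'gripper_force': 0.0, 'grip_width': 0.08541829821983653}
```

View pics/scene0.png

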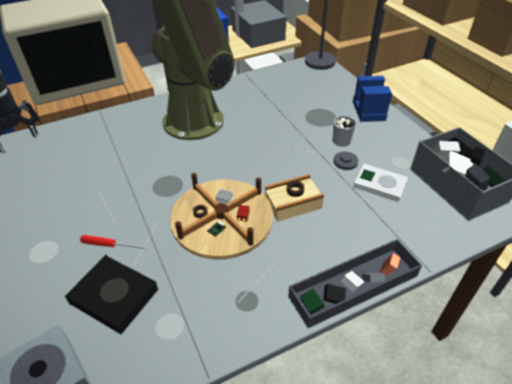

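View pics/side0.png

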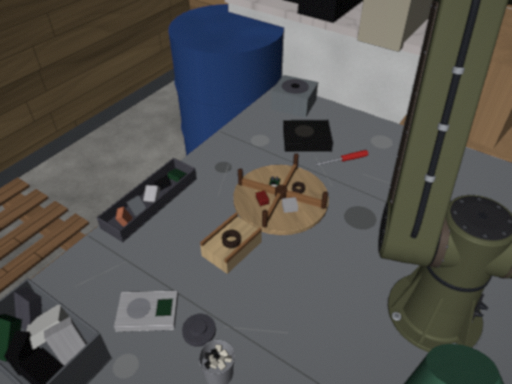

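The scene view shows the turntable around (221,217), the small ring in its left stall at about (200,211), and the ledge on the right with the loose ring at (296,188). The side view agrees: the small ring is at (298,187) and the loose ring at (232,238).

```bash
cat > h.py <<'E'
import numpy as np, cv2
from plant import bot
def ray(n,u,v,z,m=None):
    m=m or bot.camera_model(n);W=np.array(m['world_to_cam']);R,t=W[:3,:3],W[:3,3]
    d=R.T@np.array([(u-m['cx'])/m['fx'],-(v-m['cy'])/m['fy'],-1]);c=-R.T@t
    return (c+d*(z-c[2])/d[2])[:2]
def px(n,p):
    m=bot.camera_model(n);q=(np.array(m['world_to_cam'])@np.append(p,1))[:3]
    return np.array([m['cx']+m['fx']*q[0]/-q[2],m['cy']-m['fy']*q[1]/-q[2]])
E
python3 - <<'E'
import cv2,numpy as np
a=cv2.imread("pics/scene0.png")[160:270,160:335];b=cv2.imread("pics/side0.png")[145:275,190:340]
a=cv2.resize(a,None,fx=4.5,fy=4.5,interpolation=2);b=cv2.resize(b,None,fx=4.5,fy=4.5,interpolation=2)
cv2.imwrite("pics/a1.png",a);cv2.imwrite("pics/b1.png",b)
E
```

```text
(no output)
```

View pics/a1.png

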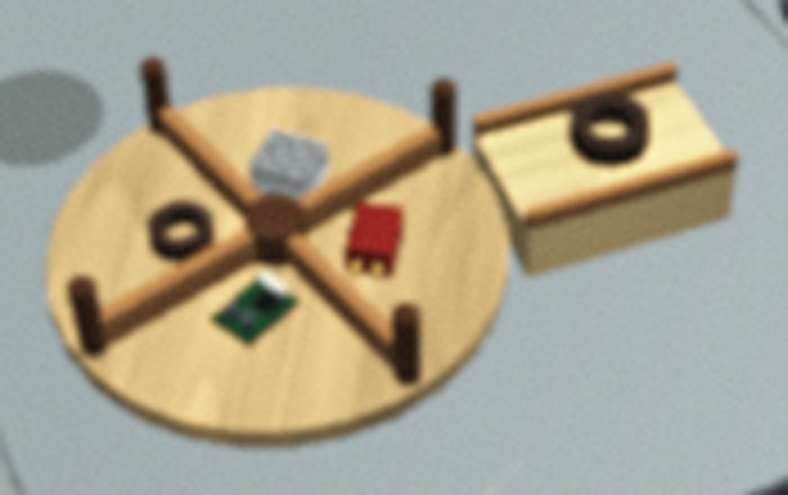

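View pics/b1.png

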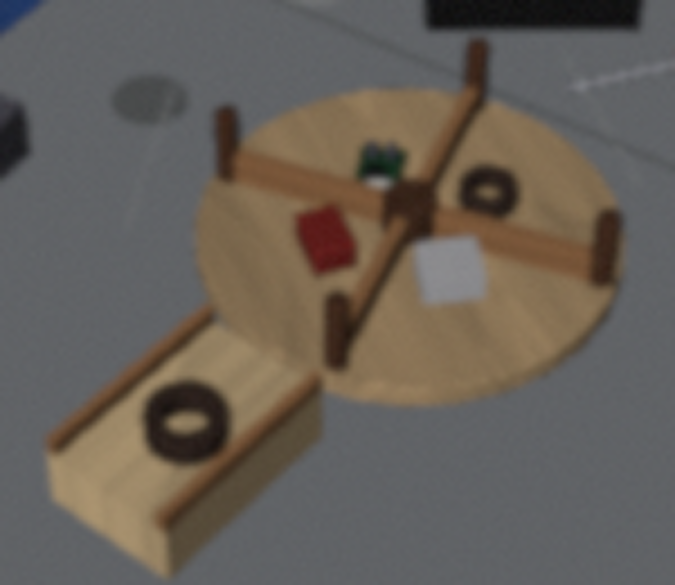

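In both crops the four dark pegs, the hub and both rings are clear. In crop a the peg tips are at about (152,65), (443,87), (82,285) and (406,313). The ring stall is on the far side of the hub from the ledge, and the charger stall is nearest the ledge.

Run:
```python
from h import *
A=lambda x,y,z:ray("scene",160+(x+.5)/4.5-.5,160+(y+.5)/4.5-.5,z)
B=lambda x,y,z:ray("side",190+(x+.5)/4.5-.5,145+(y+.5)/4.5-.5,z)
np.set_printoptions(precision=4,suppress=True)
pa=np.array([A(*p,.105) for p in[(152,63),(443,85),(406,311),(82,283)]])
pb=np.array([B(*p,.105) for p in[(608,214),(338,296),(226,111),(478,44)]])
print(pa,pb,sep="\n");print("centre",pa.mean(0),pb.mean(0))
for P in(pa,pb):print(np.linalg.norm(P-P.mean(0),axis=1),np.degrees(np.arctan2(*(P-P.mean(0)).T[::-1])))
print("hub",A(274,215,.073),B(410,197,.073))
print("ring",A(609,126,.067),B(187,415,.067),"small",A(181,228,.061),B(489,190,.061))
print("rails A",[A(*p,.061) for p in[(476,122),(675,70),(527,215),(735,157)]])
print("rails B",[B(*p,.061) for p in[(322,378),(165,520),(212,308),(52,445)]])
```

```text
[[ 0.3968 -0.1328]
 [ 0.5037  0.0311]
 [ 0.668  -0.0747]
 [ 0.5616 -0.2384]]
[[ 0.3988 -0.1322]
 [ 0.5035  0.0303]
 [ 0.6664 -0.0735]
 [ 0.5602 -0.2357]]
centre [ 0.5325 -0.1037] [ 0.5322 -0.1028]
[0.1389 0.1379 0.1385 0.1378] [-167.8981  102.0567   12.0675  -77.8069]
[0.1366 0.1362 0.1374 0.1359] [-167.5553  102.1734   12.314   -78.1325]
hub [ 0.5332 -0.1043] [ 0.5318 -0.1016]
ring [0.5534 0.1304] [0.5437 0.1378] small [ 0.5061 -0.1587] [ 0.4967 -0.1498]
rails A [array([0.5044, 0.0555]), array([0.5204, 0.2025]), array([0.5959, 0.0456]), array([0.6114, 0.1935])]
rails B [array([0.4948, 0.0607]), array([0.5087, 0.2067]), array([0.5887, 0.0509]), array([0.601 , 0.2003])]
```

```bash
cat >> h.py <<'E'
C=np.array([.5323,-.1033])
def to(x,y,z,yaw):
    s=bot.observe();p=s['eef_pos'];o=s['orientation'];a=np.radians(o[2])
    d=np.array([x,y,z])-p
    print("now",p.round(4),o.round(2),"t",s['time'],"\n tool delta",np.round([np.cos(a)*d[0]+np.sin(a)*d[1],np.sin(a)*d[0]-np.cos(a)*d[1],-d[2]],4),"rz",-((yaw-o[2]+180)%360-180))
E
python3 -c "
from h import *
a=np.radians(12.2);p=C+.138*np.array([np.cos(a),np.sin(a)]);print(p);to(*p,.2,-167.8)"
```

```text
[ 0.66718339 -0.07413718]
now [ 0.2139 -0.56    0.2305] [-179.91   -0.     20.9 ] t 0.1 
 tool delta [ 0.5968 -0.2922  0.0305] rz -171.29723087138024
```
Go: 20 rows of .02984 -.01461 .0015 with rz 0. Then rotation in 26 rows*-6.588. Combine? Keep separate. Actually is it possible to combine rotation... no.

The manual's scale: shifts go in units of 100 mm. Converting my numbers, 0.02984 m is 0.2984, -0.01461 m is -0.1461.

```bash
echo '[[0.2984, -0.1461, 0.015, 0, 0, 0], [0.2984, -0.1461, 0.015, 0, 0, 0], [0.2984, -0.1461, 0.015, 0, 0, 0], [0.2984, -0.1461, 0.015, 0, 0, 0], [0.2984, -0.1461, 0.015, 0, 0, 0], [0.2984, -0.1461, 0.015, 0, 0, 0], [0.2984, -0.1461, 0.015, 0, 0, 0], [0.2984, -0.1461, 0.015, 0, 0, 0], [0.2984, -0.1461, 0.015, 0, 0, 0], [0.2984, -0.1461, 0.015, 0, 0, 0], [0.2984, -0.1461, 0.015, 0, 0, 0], [0.2984, -0.1461, 0.015, 0, 0, 0], [0.2984, -0.1461, 0.015, 0, 0, 0], [0.2984, -0.1461, 0.015, 0, 0, 0], [0.2984, -0.1461, 0.015, 0, 0, 0], [0.2984, -0.1461, 0.015, 0, 0, 0], [0.2984, -0.1461, 0.015, 0, 0, 0], [0.2984, -0.1461, 0.015, 0, 0, 0], [0.2984, -0.1461, 0.015, 0, 0, 0], [0.2984, -0.1461, 0.015, 0, 0, 0]]' > next.json && python3 nudge.py next.json .05 20
echo '[[0, 0, 0, 0, 0, -6.6], [0, 0, 0, 0, 0, -6.6], [0, 0, 0, 0, 0, -6.6], [0, 0, 0, 0, 0, -6.6], [0, 0, 0, 0, 0, -6.6], [0, 0, 0, 0, 0, -6.6], [0, 0, 0, 0, 0, -6.6], [0, 0, 0, 0, 0, -6.6], [0, 0, 0, 0, 0, -6.6], [0, 0, 0, 0, 0, -6.6], [0, 0, 0, 0, 0, -6.6], [0, 0, 0, 0, 0, -6.6], [0, 0, 0, 0, 0, -6.6]]' > next.json && python3 nudge.py next.json
echo '[[0, 0, 0, 0, 0, -6.6], [0, 0, 0, 0, 0, -6.6], [0, 0, 0, 0, 0, -6.6], [0, 0, 0, 0, 0, -6.6], [0, 0, 0, 0, 0, -6.6], [0, 0, 0, 0, 0, -6.6], [0, 0, 0, 0, 0, -6.6], [0, 0, 0, 0, 0, -6.6], [0, 0, 0, 0, 0, -6.6], [0, 0, 0, 0, 0, -6.6], [0, 0, 0, 0, 0, -6.6], [0, 0, 0, 0, 0, -6.6], [0, 0, 0, 0, 0, -6.6], [0, 0, 0, 0, 0, 0]]' > next.json && python3 nudge.py next.json
```

Run:
```python
from h import *
print(bot.observe()['joint_pos'].round(1));to(.6672,-.0741,.2,-167.8)
m=bot.camera_model("wrist");cv2.imwrite("pics/w1.png",bot.grab_frame("wrist")[...,::-1])
print(px("wrist",[.6672,-.0741,.105]),px("wrist",[*C,.073]))
```

```text
time: 1.77
eef_pos: [0.6679, -0.0732, 0.2007]
orientation: [-180.0, 0.0, 20.9]
ft_force: [1.2, -0.2, -0.3]
grip_width: 0.0498
gripper_force: 0.0
time: 2.85
eef_pos: [0.667, -0.0746, 0.2007]
orientation: [-179.9, -0.0, 107.0]
ft_force: [0.7, -0.2, -0.1]
grip_width: 0.0495
gripper_force: 0.0
time: 4.02
eef_pos: [0.667, -0.0746, 0.2007]
orientation: [180.0, -0.1, -167.3]
ft_force: [1.4, -0.5, 0.3]
grip_width: 0.0505
gripper_force: 0.0
[ -6.4  26.5   5.7  69.2  -0.  -19. ]
now [ 0.667  -0.0746  0.2007] [ 1.7998e+02 -6.0000e-02 -1.6734e+02] t 4.0167 
 tool delta [-0.0003  0.0005  0.0007] rz 0.45855279033702345
[258.2097426  199.06840509] [258.80261558  22.39008859]
```

View pics/w1.png

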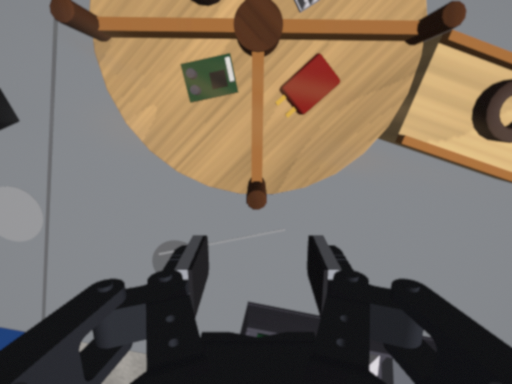

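The wrist view shows the peg tip at (256,198), where the calculation put it at (258,199). The pads straddle its line and the fences look clear, so I'll descend and grip the peg.

```bash
echo '[[0, 0, 0.3, 0, 0, 0], [0, 0, 0.3, 0, 0, 0], [0, 0, 0.3, 0, 0, 0], [0, 0, 0.25, 0, 0, 0], [0, 0, 0.04, 0, 0, 0], [0, 0, 0, 0, 0, 0], [0, 0, 0, 0, 0, 0]]' > next.json && python3 nudge.py next.json .045 20
echo '[[0, 0, 0, 0, 0, 0], [0, 0, 0, 0, 0, 0], [0, 0, 0, 0, 0, 0], [0, 0, 0, 0, 0, 0], [0, 0, 0, 0, 0, 0]]' > next.json && python3 nudge.py next.json .012 20
python3 - <<'E'
from h import *
to(*C,.08,0);m=bot.camera_model("wrist")
R=lambda u,v,z:ray("wrist",u,v,z)
import json
E
```

```text
time: 4.65
eef_pos: [0.6679, -0.0747, 0.0833]
orientation: [-180.0, 0.0, -167.6]
ft_force: [0.6, 0.7, 0.7]
grip_width: 0.045
gripper_force: 0.0
time: 5.07
eef_pos: [0.6689, -0.0749, 0.0846]
orientation: [-179.9, 0.2, -167.5]
ft_force: [-0.6, -0.6, 6.6]
grip_width: 0.0172
gripper_force: 20.3
now [ 0.6689 -0.0749  0.0846] [-179.92    0.2  -167.52] t 5.0667 
 tool delta [0.1395 0.0018 0.0046] rz -167.51517848824767
```

```bash
echo '[[0.0002, -0.0241, 0, 0, 0, 1], [0.0008, -0.0482, 0, 0, 0, 2], [0.0019, -0.0722, 0, 0, 0, 3], [0.0034, -0.0963, 0, 0, 0, 4], [0.0034, -0.0963, 0, 0, 0, 4], [0.0034, -0.0963, 0, 0, 0, 4], [0.0034, -0.0963, 0, 0, 0, 4], [0.0034, -0.0963, 0, 0, 0, 4], [0.0034, -0.0963, 0, 0, 0, 4], [0.0034, -0.0963, 0, 0, 0, 4], [0.0034, -0.0963, 0, 0, 0, 4], [0.0034, -0.0963, 0, 0, 0, 4], [0.0019, -0.0722, 0, 0, 0, 3], [0.0008, -0.0482, 0, 0, 0, 2], [0.0002, -0.0241, 0, 0, 0, 1], [0, 0, 0, 0, 0, 0]]' > next.json && python3 nudge.py next.json
python3 -c "
from h import *
s=bot.observe();p=s['eef_pos'][:2]-C;print(np.hypot(*p),np.degrees(np.arctan2(p[1],p[0])),s['joint_pos'].round(1));to(*C,.08,0)"
```

```text
time: 6.4
eef_pos: [0.6458, -0.1856, 0.0846]
orientation: [180.0, 0.2, 144.4]
ft_force: [-0.9, -0.8, 7.4]
grip_width: 0.0168
gripper_force: 20.4
0.1402258888495162 -35.93693256329118 [-16.   30.3  -3.9  55.6  -0.   19.6]
now [ 0.6458 -0.1856  0.0846] [1.7995e+02 1.7000e-01 1.4440e+02] t 6.4 
 tool delta [0.1402 0.0008 0.0046] rz 144.4029781331398
```

Scaled: -0.00963 m is -0.0963, -0.00722 m is -0.0722.

```bash
echo '[[0.0002, -0.0241, 0, 0, 0, 1], [0.0008, -0.0482, 0, 0, 0, 2], [0.0019, -0.0722, 0, 0, 0, 3], [0.0034, -0.0963, 0, 0, 0, 4], [0.0034, -0.0963, 0, 0, 0, 4], [0.0034, -0.0963, 0, 0, 0, 4], [0.0034, -0.0963, 0, 0, 0, 4], [0.0034, -0.0963, 0, 0, 0, 4], [0.0034, -0.0963, 0, 0, 0, 4], [0.0034, -0.0963, 0, 0, 0, 4], [0.0034, -0.0963, 0, 0, 0, 4], [0.0034, -0.0963, 0, 0, 0, 4], [0.0034, -0.0963, 0, 0, 0, 4], [0.0034, -0.0963, 0, 0, 0, 4], [0.0034, -0.0963, 0, 0, 0, 4], [0.0034, -0.0963, 0, 0, 0, 4], [0.0034, -0.0963, 0, 0, 0, 4], [0.0034, -0.0963, 0, 0, 0, 4], [0.0034, -0.0963, 0, 0, 0, 4], [0.0034, -0.0963, 0, 0, 0, 4]]' > next.json && python3 nudge.py next.json
echo '[[0.0034, -0.0963, 0, 0, 0, 4], [0.0034, -0.0963, 0, 0, 0, 4], [0.0034, -0.0963, 0, 0, 0, 4], [0.0034, -0.0963, 0, 0, 0, 4], [0.0034, -0.0963, 0, 0, 0, 4], [0.0034, -0.0963, 0, 0, 0, 4], [0.0019, -0.0722, 0, 0, 0, 3], [0.0008, -0.0482, 0, 0, 0, 2], [0.0002, -0.0241, 0, 0, 0, 1], [0, 0, 0, 0, 0, 0], [0, 0, 0, 0, 0, 0]]' > next.json && python3 nudge.py next.json
python3 -c "
from h import *
s=bot.observe();p=s['eef_pos'][:2]-C;print(np.hypot(*p),np.degrees(np.arctan2(p[1],p[0])),s['joint_pos'].round(1));to(*C,.08,0)
for n in('scene','side','wrist'):cv2.imwrite('pics/%s2.png'%n,bot.grab_frame(n)[...,::-1])
a=cv2.resize(cv2.imread('pics/scene2.png')[160:270,160:335],None,fx=4.5,fy=4.5,interpolation=2);cv2.imwrite('pics/a2.png',a)"
```

```text
time: 8.07
eef_pos: [0.488, -0.2352, 0.0845]
orientation: [179.7, -0.0, 70.3]
ft_force: [1.3, 0.9, 8.7]
grip_width: 0.0171
gripper_force: 20.5
time: 8.98
eef_pos: [0.4288, -0.1948, 0.0844]
orientation: [179.8, -0.1, 40.5]
ft_force: [-2.2, 0.5, 12.4]
grip_width: 0.0172
gripper_force: 20.8
0.13814457639651007 -138.54273969965024 [-24.4  10.7 -32.7  46.4  -0.  115.1]
now [ 0.4288 -0.1948  0.0844] [ 1.798e+02 -6.000e-02  4.050e+01] t 8.9833 
 tool delta [ 0.1381 -0.0023  0.0044] rz 40.50151988957629
```

View pics/a2.png

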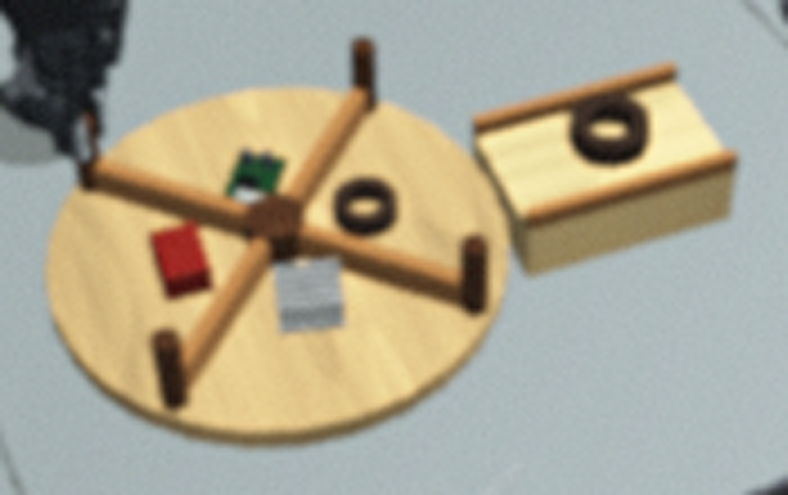

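The small ring's stall now faces the ledge: its peg tips are at (363,44) and (474,243) in the crop, and all parts are still in their stalls. Next I'll measure the alignment.

Run:
```python
from h import *
A=lambda x,y,z:ray("scene",160+(x+.5)/4.5-.5,160+(y+.5)/4.5-.5,z)
P=np.array([A(*p,.105) for p in[(363,42),(474,241),(167,335)]])-C
print(np.degrees(np.arctan2(P[:,1],P[:,0])),np.hypot(*P.T))
# ledge top rails by colour: rail mask lines in both views
for n in("scene","side"):
    im=cv2.imread(f"pics/{n}0.png");h=cv2.cvtColor(im,cv2.COLOR_BGR2HSV)
    L=np.array([ledge for ledge in [0]])
    m=cv2.inRange(h,(5,120,60),(14,255,200))
    k,lab,st,c=cv2.connectedComponentsWithStats(m)
    for i in range(1,k):
        if st[i,4]<40:continue
        ys,xs=np.where(lab==i);w=np.array([ray(n,x,y,.061) for x,y in zip(xs,ys)])
        q=w.mean(0)
        if not(.45<q[0]<.65 and .05<q[1]<.22):continue
        u,s,vt=np.linalg.svd(w-q);d=vt[0]*np.sign(vt[0][1]);t=(w-q)@d
        print(n,st[i],q,np.degrees(np.arctan2(d[1],d[0])),t.min(),t.max(),s[1]/len(w)**.5)
```

```text
[130.83309349  40.68213291 -49.10157615] [0.13902934 0.13731193 0.13725858]
side [202 214  35  30  97] [0.59489475 0.12800033] 84.99135569848548 -0.07311645038434143 0.0698050002710986 0.0021244033290449436
side [225 228  36  34 150] [0.50449387 0.14028793] 84.65712847394083 -0.07985279285588068 0.06908296374776554 0.0032561192257029637
```

Scaled: -0.001 m is -0.01.

```bash
echo '[[0, -0.01, 0, 0, 0, 0.5], [0, -0.01, 0, 0, 0, 0.5], [0, 0, 0, 0, 0, 0], [0, 0, 0, 0, 0, 0]]' > next.json && python3 nudge.py next.json
echo '[[0, 0, 0, 0, 0, 0], [0, 0, 0, 0, 0, 0], [0, 0, 0, 0, 0, 0], [0, 0, -0.2, 0, 0, 0], [0, 0, -0.3, 0, 0, 0], [0, 0, -0.4, 0, 0, 0], [0, 0, -0.4, 0, 0, 0], [0, 0, -0.4, 0, 0, 0], [0, 0, 0, 0, 0, 0]]' > next.json && python3 nudge.py next.json .04 20
python3 -c "
from h import *
to(.52,-.02,.32,84.8)"
```

```text
time: 9.47
eef_pos: [0.4277, -0.1936, 0.0845]
orientation: [179.8, -0.1, 39.5]
ft_force: [-2.6, -0.2, 11.5]
grip_width: 0.0175
gripper_force: 20.7
time: 10.22
eef_pos: [0.4297, -0.1941, 0.26]
orientation: [179.4, -0.3, 39.5]
ft_force: [0.7, -0.7, 0.1]
grip_width: 0.0403
gripper_force: 0.0
now [ 0.4297 -0.1941  0.26  ] [179.43  -0.28  39.5 ] t 10.2167 
 tool delta [ 0.1804 -0.0769 -0.06  ] rz -45.301666922455695
```

```bash
echo '[[0.275, -0.018, -0.16, 0, 0, 0], [0.275, -0.018, -0.16, 0, 0, 0], [0.275, -0.018, -0.16, 0, 0, 0], [0.275, -0.018, -0.16, 0, 0, 0], [0.275, -0.018, -0.16, 0, 0, 0], [0, 0, 0, 0, 0, -6.47], [0, 0, 0, 0, 0, -6.47], [0, 0, 0, 0, 0, -6.47], [0, 0, 0, 0, 0, -6.47], [0, 0, 0, 0, 0, -6.47], [0, 0, 0, 0, 0, -6.47], [0, 0, 0, 0, 0, -6.47], [0, 0, 0, 0, 0, 0], [0, 0, 0, 0, 0, 0], [0, 0, 0, 0, 0, 0]]' > next.json && python3 nudge.py next.json .03 20
python3 - <<'E'
from h import *
to(.53,-.1,.34,84.8)
m=bot.camera_model("wrist");im=bot.grab_frame("wrist")
import pickle;pickle.dump(m,open("w3.pkl","wb"));cv2.imwrite("pics/w3.png",im[...,::-1])
cv2.imwrite("pics/w3b.png",cv2.resize(im[...,::-1],(800,600),interpolation=2))
E
```

```text
time: 11.47
eef_pos: [0.5266, -0.0981, 0.3321]
orientation: [-180.0, -0.0, 84.6]
ft_force: [0.3, -0.0, -0.5]
grip_width: 0.0297
gripper_force: 0.0
now [ 0.5266 -0.0981  0.3321] [-179.98   -0.     84.63] t 11.4667 
 tool delta [-0.0015  0.0036 -0.0079] rz -0.16928299031553706
```

View pics/w3b.png

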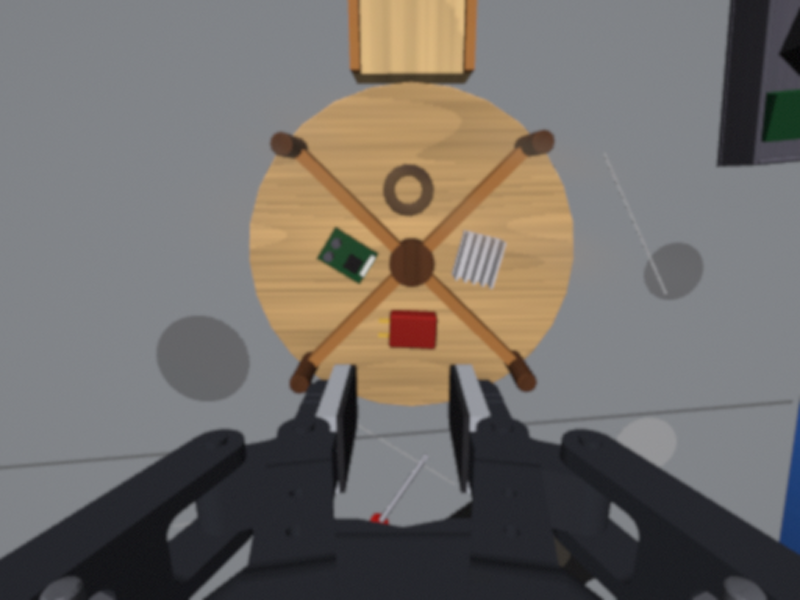

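The wrist view looks straight down. The small-ring stall (ring at (408,189)) faces the ledge, the upper peg tips are at (281,144) and (544,141), and the ledge end corners are at (351,72) and (474,71). All parts are in their stalls.

Run:
```python
from h import *
import pickle;m=pickle.load(open("w3.pkl","rb"))
R=lambda x,y,z:ray("wrist",(x+.5)*.64-.5,(y+.5)*.64-.5,z,m)
ang=lambda d:np.degrees(np.arctan2(d[1],d[0]))
P=[R(*p,.105) for p in[(281,143),(544,140),(527,384),(298,386)]]
H=R(411,261,.073);Pm=sum(P)/4;print("hub",H,"pegs mean",Pm,[np.hypot(*(p-Pm)).round(4) for p in P],[ang(p-Pm).round(2) for p in P])
print("stall dir",ang(P[0]+P[1]-P[2]-P[3]), "perp",ang(P[0]-P[1])-90)
E=[R(*p,.061) for p in[(350,71),(475,71)]];mid=sum(E)/2;print("ledge end",E,mid,np.hypot(*(E[0]-E[1])),"perp",ang(E[0]-E[1])-90,"dir from hub",ang(mid-Pm),np.hypot(*(mid-Pm)))
s=R(408,189,.058);print("small",s,np.hypot(*(s-Pm)),ang(s-Pm))
# turntable disc by circle at z=.045
D=[R(*p,.045) for p in[(249,240),(574,240),(411,83)]];print((D[0]+D[1])/2,D[2])
```

```text
hub [ 0.53341347 -0.10157004] pegs mean [ 0.53371806 -0.10469592] [np.float64(0.138), np.float64(0.1387), np.float64(0.1383), np.float64(0.1388)] [np.float64(129.91), np.float64(40.36), np.float64(-50.04), np.float64(-139.75)]
stall dir 84.99421328207539 perp 85.28234351551845
ledge end [array([0.49842778, 0.05367121]), array([0.59788158, 0.04438058])] [0.54815468 0.04902589] 0.09988680566489103 perp 84.6631107854337 dir from hub 84.63486246196105 0.1543982245651121
small [ 0.53637532 -0.04183268] 0.06291937583426217 87.57951616721093
[ 0.53559707 -0.08733445] [0.54670245 0.04312898]
```

Scaled: 0.03 m is 0.3, 0.01 m is 0.1.

```bash
echo '[[0.3, 0.013, 0.1, 0, 0, 0], [0.3, 0.013, 0.1, 0, 0, 0], [0.3, 0.013, 0.1, 0, 0, 0], [0.3, 0.013, 0.1, 0, 0, 0], [0.3, 0.013, 0.1, 0, 0, 0], [0, 0, 0, 0, 0, 0], [0, 0, 0, 0, 0, 0]]' > next.json && python3 nudge.py next.json
python3 - <<'E'
from h import *
m=bot.camera_model("wrist");im=bot.grab_frame("wrist")
cv2.imwrite("pics/w4.png",im[...,::-1])
R=lambda x,y,z:ray("wrist",x,y,z,m)
e=px("wrist",[.5485,.134,.057]);print("expected",e)
h=cv2.cvtColor(im,cv2.COLOR_RGB2GRAY);mk=(h<75).astype(np.uint8)
k,lab,st,c=cv2.connectedComponentsWithStats(mk)
for i in range(1,k):
    if st[i,4]>150:print(st[i],c[i])
to(.5611,.197,.15,84.8)
E
```

```text
time: 12.1
eef_pos: [0.5463, 0.0518, 0.2815]
orientation: [-179.9, 0.0, 84.9]
ft_force: [1.1, -0.5, -0.2]
grip_width: 0.0296
gripper_force: 0.0
expected [252.84459531  98.66907167]
[ 459    0   53  224 7848] [486.78975535 116.41182467]
[232  79  45  36 525] [256.54095238  92.93333333]
[498 125  14  40 318] [506.53459119 147.16666667]
[167 208  25  27 383] [178.83550914 221.24543081]
[327 208  24  27 380] [338.59736842 220.96842105]
[242 224  31  32 599] [256.77963272 239.53255426]
[    0   234   512   150 40861] [256.66452118 334.88683586]
[244 267  33  34 745] [258.9033557  284.85234899]
now [0.5466 0.0508 0.2822] [-1.7997e+02  3.0000e-02  8.4810e+01] t 12.15 
 tool delta [0.1469 0.0012 0.1322] rz 0.005705124904125114
```

View pics/w4.png

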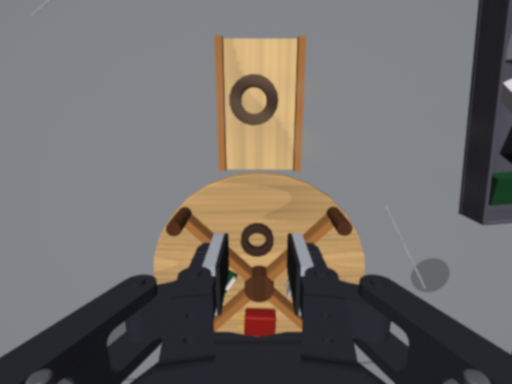

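The ring's top is centred at about (254,99.5), roughly 7 mm left of the channel centreline. The ledge and the table are undisturbed.

Run:
```python
from h import *
p=ray("wrist",254,99.5,.067);C=np.array([.5332,-.1037]);a=np.radians(84.7);u=np.array([np.cos(a),np.sin(a)]);v=np.array([u[1],-u[0]])
print("ring",p,(p-C)@u,(p-C)@v)
q=C+u*.302+v*((p-C)@v);print(q);to(*q,.15,84.7)
```

```text
ring [0.54982956 0.13257468] 0.23680061691386572 -0.005266367256667577
[0.55585207 0.19749532]
now [0.5466 0.0508 0.2822] [-1.7997e+02  3.0000e-02  8.4810e+01] t 12.15 
 tool delta [ 0.1469 -0.004   0.1322] rz 0.10570512490411943
```

Scaled: 0.0294 m is 0.294, -0.001 m is -0.01.

```bash
echo '[[0.294, -0.01, 0, 0, 0, 0], [0.294, -0.01, 0, 0, 0, 0], [0.294, -0.01, 0, 0, 0, 0], [0.294, -0.01, 0, 0, 0, 0], [0.294, -0.01, 0, 0, 0, 0], [0, 0, 0, 0, 0, 0], [0, 0, 0.35, 0, 0, 0], [0, 0, 0.35, 0, 0, 0], [0, 0, 0.35, 0, 0, 0], [0, 0, 0.35, 0, 0, 0], [0, 0, 0.35, 0, 0, 0], [0, 0, 0.3, 0, 0, 0], [0, 0, 0, 0, 0, 0], [0, 0, 0, 0, 0, 0]]' > next.json && python3 nudge.py next.json .03
python3 -c "
from h import *
to(.5559,.1975,.052,84.7);print(bot.observe()['ft_force'])
for n in('scene','side'):cv2.imwrite('pics/%s5.png'%n,bot.grab_frame(n)[...,::-1])
a=cv2.resize(cv2.imread('pics/scene5.png')[130:240,220:340],None,fx=3.3,fy=3.6,interpolation=2);b=cv2.resize(cv2.imread('pics/side5.png')[190:290,180:300],None,fx=3.3,fy=3.96,interpolation=2);cv2.imwrite('pics/ab5.png',np.hstack([a,b]))"
```

```text
time: 13.32
eef_pos: [0.5542, 0.1956, 0.0767]
orientation: [-179.8, 0.1, 84.7]
ft_force: [0.4, 0.7, 0.8]
grip_width: 0.0297
gripper_force: 0.0
now [0.5542 0.1956 0.0767] [-1.7984e+02  1.0000e-01  8.4670e+01] t 13.3167 
 tool delta [0.002  0.0015 0.0247] rz -0.029448047194193805
[0.40871021 0.74315909 0.82340243]
```

View pics/ab5.png

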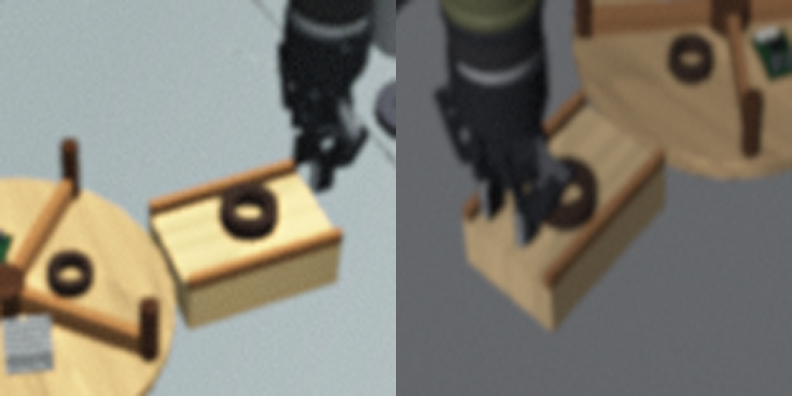

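The fingers are inside the channel behind the ring and clear of both rails. I'll lower them and push slowly.

Scaled: 0.012 m is 0.12, 0.0115 m is 0.115.

```bash
echo '[[0, 0.005, 0.12, 0, 0, 0], [0, 0.005, 0.115, 0, 0, 0], [0, 0, 0, 0, 0, 0], [0, 0, 0, 0, 0, 0]]' > next.json && python3 nudge.py next.json && echo '[[-0.06, 0, 0, 0, 0, 0], [-0.06, 0, 0, 0, 0, 0], [-0.06, 0, 0, 0, 0, 0], [-0.06, 0, 0, 0, 0, 0], [-0.06, 0, 0, 0, 0, 0], [-0.06, 0, 0, 0, 0, 0], [-0.06, 0.002, 0, 0, 0, 0], [-0.06, 0.002, 0, 0, 0, 0], [-0.06, 0.002, 0, 0, 0, 0], [-0.06, 0.002, 0, 0, 0, 0], [-0.06, 0.002, 0, 0, 0, 0], [-0.06, 0.002, 0, 0, 0, 0], [0, 0, 0, 0, 0, 0]]' > next.json && python3 nudge.py next.json
python3 -c "
from h import *
to(.5559,.1975,.052,84.7);print(bot.observe()['ft_force'])
for n in('scene','side'):cv2.imwrite('pics/%s6.png'%n,bot.grab_frame(n)[...,::-1])
a=cv2.resize(cv2.imread('pics/scene6.png')[130:240,220:340],None,fx=3.3,fy=3.6,interpolation=2);b=cv2.resize(cv2.imread('pics/side6.png')[190:290,180:300],None,fx=3.3,fy=3.96,interpolation=2);cv2.imwrite('pics/ab6.png',np.hstack([a,b]))"
```

```text
time: 13.75
eef_pos: [0.5555, 0.1972, 0.0532]
orientation: [-179.9, 0.0, 84.8]
ft_force: [0.4, 0.1, 0.8]
grip_width: 0.03
gripper_force: 0.0
time: 14.83
eef_pos: [0.5506, 0.1242, 0.0538]
orientation: [-180.0, 0.1, 84.7]
ft_force: [1.1, 0.5, 0.4]
grip_width: 0.03
gripper_force: 0.0
now [0.5506 0.1242 0.0538] [-1.800e+02  6.000e-02  8.473e+01] t 14.8333 
 tool delta [ 0.0735 -0.0015  0.0018] rz 0.030378703142446284
[1.06566679 0.5136322  0.4089575 ]
```

View pics/ab6.png

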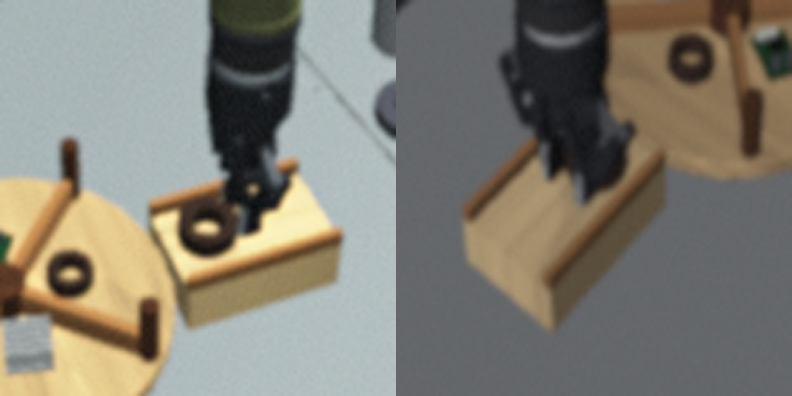

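The ring has slid along the ledge, to about (207,226) in the left panel, and sits flat in the finger cradle.

Run:
```python
from h import *
C=np.array([.5332,-.1037]);a=np.radians(84.7);u=np.array([np.cos(a),np.sin(a)]);v=np.array([u[1],-u[0]])
T=bot.observe()['eef_pos'][:2]-C
for n in (5,6):
    im=cv2.imread(f"pics/scene{n}.png");g=im.max(2)
    # dark ring blob in ledge area
    m=(g<85).astype(np.uint8); m[:, :262]=0; m[:178]=0; m[215:]=0; m[:,310:]=0
    k,l,st,c=cv2.connectedComponentsWithStats(m)
    for i in range(1,k):
        if st[i,4]>40:print(n,st[i],c[i])
for w,(x,y) in(("before",(248,207)),("now",(207,224))):
    p=ray("scene",220+x/3.3,130+y/3.6,.060)-C;print(w,p@u,p@v)
print("tool",T@u,T@v)
```

```text
5 [287 180  16  16 169] [294.67455621 187.98816568]
6 [275 178  33  23 377] [289.35543767 188.06100796]
before 0.23914489341567827 -0.008109104505969173
now 0.19593050320613997 -0.0032110193518969272
tool 0.2293224493080608 -0.0038266465883176125
```

Scaled: -0.006 m is -0.06, -0.005 m is -0.05.

```bash
echo '[[-0.06, 0.002, 0, 0, 0, 0], [-0.06, 0.002, 0, 0, 0, 0], [-0.06, 0.002, 0, 0, 0, 0], [-0.06, 0.002, 0, 0, 0, 0], [-0.06, 0.002, 0, 0, 0, 0], [-0.06, 0.002, 0, 0, 0, 0], [-0.06, 0.002, 0, 0, 0, 0], [-0.06, 0.002, 0, 0, 0, 0], [-0.06, 0, 0, 0, 0, 0], [-0.06, 0, 0, 0, 0, 0], [-0.05, 0, 0, 0, 0, 0], [-0.04, 0, 0, 0, 0, 0], [-0.03, 0, 0, 0, 0, 0], [-0.02, 0, 0, 0, 0, 0], [0, 0, 0, 0, 0, 0], [0, 0, 0, 0, 0, 0]]' > next.json && python3 nudge.py next.json
python3 -c "
from h import *
C=np.array([.5332,-.1037]);a=np.radians(84.7);u=np.array([np.cos(a),np.sin(a)]);T=bot.observe()['eef_pos'][:2]-C;print(T@u,bot.observe()['ft_force'])"
```

```text
time: 16.27
eef_pos: [0.5457, 0.0516, 0.0538]
orientation: [180.0, 0.0, 84.8]
ft_force: [-0.6, -0.5, -0.2]
grip_width: 0.0302
gripper_force: 0.0
0.15579439382807223 [-0.57572534 -0.54987379 -0.15201809]
```

Scaled: -0.03 m is -0.3, -0.04 m is -0.4.

```bash
echo '[[0.1, 0, 0, 0, 0, 0], [0.15, 0, 0, 0, 0, 0], [0, 0, -0.3, 0, 0, 0], [0, 0, -0.4, 0, 0, 0], [0, 0, -0.4, 0, 0, 0], [0, 0, -0.4, 0, 0, 0], [0, 0, -0.4, 0, 0, 0], [0, 0, -0.4, 0, 0, 0], [0, 0, -0.4, 0, 0, 0], [-0.35, 0, 0, 0, 0, 0], [-0.35, 0, 0, 0, 0, 0], [-0.35, 0, 0, 0, 0, 0], [-0.35, 0, 0, 0, 0, 0], [-0.35, 0, 0, 0, 0, 0], [0, 0, 0, 0, 0, 0], [0, 0, 0, 0, 0, 0]]' > next.json && python3 nudge.py next.json
cat > meas.py <<'E'
from h import *
m=bot.camera_model("wrist");im=bot.grab_frame("wrist");to(0,0,0,0)
cv2.imwrite("pics/w7.png",im[...,::-1])
R=lambda x,y,z:ray("wrist",x,y,z,m)
a=np.radians(84.7);u=np.array([np.cos(a),np.sin(a)]);v=np.array([u[1],-u[0]]);C=np.array([.5332,-.1037])
hsv=cv2.cvtColor(im,cv2.COLOR_RGB2HSV)
mk=(hsv[...,2]<115).astype(np.uint8)
cs,hi=cv2.findContours(mk,cv2.RETR_CCOMP,cv2.CHAIN_APPROX_NONE)
for c,h in zip(cs,hi[0]):
    if len(c)<12 or cv2.contourArea(c)<80:continue
    (x,y),ax,t=cv2.fitEllipse(c)
    z=.06;p=R(x,y,z)-C
    if np.hypot(*p)<.2:print("hole" if h[3]>=0 else "outer",np.round((x,y),1),np.round(ax,1),"d",(p@u).round(4),"lat",(p@v).round(4))
E
python3 meas.py
```

```text
time: 17.6
eef_pos: [0.532, -0.0985, 0.3238]
orientation: [180.0, -0.0, 84.6]
ft_force: [0.1, 0.4, 0.1]
grip_width: 0.0302
gripper_force: 0.0
now [ 0.5321 -0.0974  0.3238] [ 1.800e+02 -4.000e-02  8.474e+01] t 17.65 
 tool delta [ 0.0481 -0.5388  0.3238] rz 84.73502754210975
outer [188.4 242.5] [14.1 27.9] d -0.11 lat -0.1027
outer [331.1 241.4] [14.1 27.7] d -0.1085 lat 0.1056
outer [259.1 169.1] [27.8 30.1] d -0.0015 lat 0.0005
outer [216.8 163.9] [26.6 36.7] d 0.0056 lat -0.0569
outer [256.8 121.4] [30.7 31.8] d 0.0616 lat -0.0026
hole [256.8 121.2] [19.7 20.5] d 0.0619 lat -0.0025
outer [176.9  92. ] [15.  24.6] d 0.098 lat -0.1043
outer [340.5  90.3] [14.8 25.1] d 0.1 lat 0.1041
outer [258.2  65. ] [52.7 76.4] d 0.1299 lat -0.0008
hole [257.3  73.3] [24.7 25.3] d 0.1202 lat -0.0018
```

The hole centres put the ring about 120 mm from the axis, so its outer edge is only 2 mm inside the rim. The gap to the small ring is about 8 mm. I'll push it another 4 mm.

The manual's scale: shifts go in units of 100 mm. Converting my numbers, 0.04 m is 0.4, 0.037 m is 0.37.

```bash
echo '[[0.35, 0, 0, 0, 0, 0], [0.35, 0, 0, 0, 0, 0], [0.35, 0, 0, 0, 0, 0], [0.35, 0, 0, 0, 0, 0], [0.37, 0, 0, 0, 0, 0], [0, 0, 0, 0, 0, 0], [0, 0, 0.4, 0, 0, 0], [0, 0, 0.4, 0, 0, 0], [0, 0, 0.4, 0, 0, 0], [0, 0, 0.4, 0, 0, 0], [0, 0, 0.4, 0, 0, 0], [0, 0, 0.4, 0, 0, 0], [0, 0, 0.29, 0, 0, 0], [0, 0, 0, 0, 0, 0], [0, 0, 0, 0, 0, 0]]' > next.json && python3 nudge.py next.json
python3 -c "
from h import *
C=np.array([.5332,-.1037]);a=np.radians(84.7);u=np.array([np.cos(a),np.sin(a)]);v=np.array([u[1],-u[0]]);T=bot.observe()['eef_pos'][:2]-C;print(T@u,T@v)"
```

```text
time: 18.9
eef_pos: [0.5465, 0.0795, 0.0539]
orientation: [-179.8, 0.0, 84.9]
ft_force: [-0.5, -0.6, 0.2]
grip_width: 0.03
gripper_force: 0.0
0.18367656595932574 -0.0036933962769572634
```

```bash
echo '[[-0.06, 0.009, 0, 0, 0, 0], [-0.06, 0.009, 0, 0, 0, 0], [-0.06, 0, 0, 0, 0, 0], [-0.04, 0, 0, 0, 0, 0], [-0.03, 0, 0, 0, 0, 0], [-0.03, 0, 0, 0, 0, 0], [-0.02, 0, 0, 0, 0, 0], [-0.01, 0, 0, 0, 0, 0], [-0.01, 0, 0, 0, 0, 0], [0, 0, 0, 0, 0, 0], [0, 0, 0, 0, 0, 0]]' > next.json && python3 nudge.py next.json
python3 -c "
from h import *
C=np.array([.5332,-.1037]);a=np.radians(84.7);u=np.array([np.cos(a),np.sin(a)]);v=np.array([u[1],-u[0]]);T=bot.observe()['eef_pos'][:2]-C;print(T@u,T@v)"
```

```text
time: 19.82
eef_pos: [0.5468, 0.0465, 0.0547]
orientation: [-180.0, 0.0, 84.8]
ft_force: [-1.2, 0.4, 0.1]
grip_width: 0.0301
gripper_force: 0.3
0.15084982115495046 -0.0002916424269207494
```

Next I'll back off, rise and measure again.

```bash
echo '[[0.1, 0, 0, 0, 0, 0], [0.2, 0, 0, 0, 0, 0], [0, 0, -0.3, 0, 0, 0], [0, 0, -0.4, 0, 0, 0], [0, 0, -0.4, 0, 0, 0], [0, 0, -0.4, 0, 0, 0], [0, 0, -0.4, 0, 0, 0], [0, 0, -0.4, 0, 0, 0], [0, 0, -0.4, 0, 0, 0], [-0.35, 0, 0, 0, 0, 0], [-0.35, 0, 0, 0, 0, 0], [-0.35, 0, 0, 0, 0, 0], [-0.35, 0, 0, 0, 0, 0], [-0.35, 0, 0, 0, 0, 0], [0, 0, 0, 0, 0, 0], [0, 0, 0, 0, 0, 0]]' > next.json && python3 nudge.py next.json
python3 meas.py
python3 - <<'E'
import cv2,numpy as np
im=cv2.imread("pics/w7.png");x=258
for x in(240,258,276):print(x,[(y,*im[y,x]) for y in range(44,66)])
E
```

```text
time: 21.15
eef_pos: [0.5337, -0.0989, 0.3247]
orientation: [-180.0, -0.0, 84.6]
ft_force: [0.0, 0.5, -1.2]
grip_width: 0.0302
gripper_force: 0.0
now [ 0.5339 -0.0977  0.3247] [-1.7999e+02 -2.0000e-02  8.4720e+01] t 21.2 
 tool delta [ 0.0482 -0.5406  0.3247] rz 84.72391655135311
outer [187.1 242. ] [14.  27.8] d -0.11 lat -0.103
outer [329.7 240.9] [14.1 28.1] d -0.1084 lat 0.1054
outer [257.8 168.6] [27.8 30. ] d -0.0014 lat 0.0004
outer [215.7 163.5] [26.6 37. ] d 0.0057 lat -0.0568
outer [255.5 121.2] [30.8 31.6] d 0.0616 lat -0.0026
hole [255.6 121. ] [19.4 20.5] d 0.0618 lat -0.0024
outer [175.8  91.8] [15.2 24.9] d 0.0981 lat -0.1042
outer [338.9  90.1] [14.9 24.6] d 0.0999 lat 0.104
outer [256.9  75.8] [42.2 46.2] d 0.1171 lat -0.0006
hole [256.9  77.1] [24.6 25.4] d 0.1156 lat -0.0007
outer [257.1  47.9] [ 9.  95.2] d 0.1492 lat -0.0003
240 [(44, np.uint8(105), np.uint8(149), np.uint8(179)), (45, np.uint8(80), np.uint8(114), np.uint8(136)), (46, np.uint8(53), np.uint8(75), np.uint8(90)), (47, np.uint8(41), np.uint8(57), np.uint8(68)), (48, np.uint8(39), np.uint8(55), np.uint
[... 2314 characters left out ...]
 np.uint8(95), np.uint8(113), np.uint8(128)), (53, np.uint8(108), np.uint8(141), np.uint8(167)), (54, np.uint8(106), np.uint8(150), np.uint8(184)), (55, np.uint8(103), np.uint8(150), np.uint8(186)), (56, np.uint8(100), np.uint8(148), np.uint8(184)), (57, np.uint8(100), np.uint8(147), np.uint8(183)), (58, np.uint8(99), np.uint8(147), np.uint8(183)), (59, np.uint8(100), np.uint8(148), np.uint8(184)), (60, np.uint8(101), np.uint8(147), np.uint8(184)), (61, np.uint8(96), np.uint8(142), np.uint8(177)), (62, np.uint8(90), np.uint8(132), np.uint8(164)), (63, np.uint8(81), np.uint8(117), np.uint8(147)), (64, np.uint8(70), np.uint8(98), np.uint8(124)), (65, np.uint8(58), np.uint8(78), np.uint8(100))]
```

```bash
python3 -c "
from plant import bot
print(bot.hand_in())"
```

```text
the job is handed in; nothing more can be done
None
```

I handed the job in at about 21 s: the stall with the small ring faces the ledge to within about 0.5°, and the loose ring lies flat and wholly on the turntable in that stall, by my measurements about 5 mm or more inside the rim and 3 to 4 mm short of the small ring, which did not move.

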